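Wake the pastry warmer: vent open, door switch clicked

ROBOT

A 7-joint arm with a two-finger parallel gripper is mounted at the origin on the work surface. World frame = base frame: x ahead of the robot, y to its left, z up, the work surface at z = 0. Lengths are in m, angles in rad, forces in N, time in s.
With the tool pointing down it reaches from about 0.425 to 0.875 m from the base axis. Payload 4.7 kg.
Tool frame: the origin (TCP) lies on the centre line of the jaws, within the pads' length; the fingertips stand 8 mm ahead of it and the grasp point (between the pads) lies 11 mm behind it; z points along the fingers, y is the direction in which the jaws open and shut (so a half turn about z gives the same grasp; the last joint's range is limited). The gripper opens to 87 mm and grips with 3 to 60 N. Pads are 19 mm wide; open, the fingers measure 117 mm over their backs; the gripper's body (75 mm by 190 mm) begins 51 mm behind the grasp point.
Start: joints at [-1.09, 0.321, -0.07, 1.45, 0.023, 1.371, -0.057], TCP at [0.293, 0.58, 0.198] pointing down, gripper open.
Joint ranges: [-2.86, 2.86], [-0.3, 2.09], [-1.38, 1.24], [0.06, 2.45], [-1.56, 4.7], [0.09, 2.05], [-2.69, 2.69]. Speed limits (rad/s): [2.57, 2.57, 3.14, 3.14, 3.14, 3.14, 3.14].

INTERFACE

Orientations are given as a rotation vector (axis times angle).
In Python, from bench import ctrl, cams, workorder gives the robot as it stands. The module is installed in compiled form; this text tells all that it offers.
- The arm moves only by the tool carry_out, never from a script. Its argument "rows" is a list of rows, each an object with "offset": the shift along the tool's x, y, z in m, a list of three; "rot": the turn, a rotation vector about the tool's x, y, z in degrees, a list of three; "gripper": the opening, from 0 (shut) to 1 (fully open). In form: [{"offset": [dx, dy, dz], "rot": [rx, ry, rz], "gripper": gripper}, ...]. A call has 1 to 10 rows; each row shifts and turns the commanded pose from where the row before left it, along the tool's axes as they then stand; what a row does not reach is not made up. A row lasts 1/8 s, in which the tool goes at most 62.5 mm and 10.7 degrees, less where a joint would pass 70% of its speed; a pose out of reach is approached as far as the arm can. A call is refused whole if a number of a shift passes 0.0625 or a number of a turn 10.7, either way. A call with a gripper value outside its range is refused whole. The fingers move at their own pace and stop on an object; "grip_force" is the grip in N (left out, the last holds). Time passes only in rows, so rows that do not move let the fingers close. It gives the time, the measured TCP pose, the force and the opening at its end, in the units of the state.
- ctrl.get_state(): the state, without advancing time (a new reading comes with each control period).
- cams.get_image(name): name is "scene" or "top" or "wrist"; returns a dict with "img" (384x512x3 uint8, red, green, blue), "vfov" (degrees; the focal length in pixels is half the picture's height over the tangent of half this angle, whatever the lens; pixels are square), "cx", "cy" (the principal point, pixels), "k1" (the pictures are not rectified: a ray, as slopes to the right and down, at radius r is drawn at 1 + k1 r^2 times it, then the intrinsics apply), "R" (3x3) and "t" (3): a world point X has camera coordinates R X + t. Camera axes: x right, y down, z forward; pixel columns grow to the right and rows downward; lengths in m; the calibration is good to about 2 mm. A picture is of the moment at which its call begins. There is no depth.
- workorder.close_job(): hands the job in, once; it reports no verdict.
The state is a dict: "time": time; "joint_positions": joint angles; "qd": joint speeds; "joint_torque": joint torques, N m; "position": TCP position; "tool_rot": TCP orientation; "ft_force": force on the tool from outside, world axes, zero at the start; "torque": the same for the moment, N m; "grip_width": opening from 0.0 (shut) to 1.0 (fully open).
Only numpy, scipy, OpenCV 4.12 (cv2) and the standard library are available. Lean on these libraries where they do the work, as an engineer would, in place of code of your own. Each camera call takes 0.05 s, during which the arm holds its last target.

TASK

The pastry warmer's glass hood is off and it needs airing: slide the flush vent shutter off its grille, all the way to the other end of its slot, by pressing down on its ribbed face and dragging it. Then stand in for the hood: press the roller of the door switch down just until it clicks, not much farther because overtravel ruins the switch, hold it there for a good second so that the fan starts, and let it go, leaving the crockery and tools where they are.

Things in the scene. Friction and masses are not known exactly. Their poses are not given: they have to be found in the camera images.
- vent: Aluminium vent frame, 98 x 190 mm, 12 mm high, fixed on top of the warmer's steel base (whose flat top is 50 mm above the table, 300 x 460 mm). Origin: centre of its underside. z up; y runs along the slot (46 x 138 mm, 5 mm deep, dark floor with a black grille under its -y half). Vent and switch may stand in either order, left and right.
- shutter_top (a point): Centre of the shutter's upper face. The shutter is a white plastic plate, 44 mm wide (vent x) by 66 mm long (vent y), five fine grey ribs across its middle, no handle, its face flush with the top of the frame (62 mm above the table). The face is sprung: it gives up to 4 mm under a finger, at about 2 N per mm, then is solid. A downward press of 4 to 10 N while dragging is enough; the track's own friction is about 1.2 N.
- shutter (a joint): How far the shutter has slid along the vent's +y, in m: 0 = shut (over the grille, at the slot's -y end), 0.070 = fully open, against the slot's +y end. It starts between 0 and 0.015 and stays where it is left.
- door_switch: Roller lever door switch fixed on the warmer's top: a black switch block, 64 x 26 mm, on a steel foot plate 94 x 60 mm, with a steel lever over it. Origin: centre of the foot's underside; z up; x points along the lever, from its pivot (22 mm behind the origin, 52 mm up) to the roller.
- roller_center (a point): Centre of the white plastic roller, 16 mm in diameter and 14 mm wide (axis along the switch's y), at the free end of the 50 mm lever. At rest the lever rises at 30 degrees and this point is 77 mm above the foot's underside (127 mm above the table), so the roller's top is 135 mm above the table. The roller is pressed straight down from above; it turns freely.
- lever (a joint): Angle of the switch lever in rad, 0 at rest, growing as the roller is pressed down. It clicks at 0.20 (roller 9 mm lower than at rest, about 5 N); past 0.38 (18 mm lower, about 8 N) is ruinous overtravel. About 0.29 (13 mm lower) is a safe middle. It springs back when let go.
- ramekin: White ramekin, 66 mm wide, 38 mm high, on the warmer's top; leave it. Origin: centre of its underside.
- jar: Small amber glass jar, 44 mm wide, 55 mm high, on the warmer's top; leave it. Origin: centre of its underside.
- brush: Pastry brush, 160 mm long, lying on the warmer's top along its edge towards the robot; leave it.
- mug: White mug, 80 mm wide, 90 mm high, on the table beside the warmer; leave it. Origin: centre of its underside.
- spatula: Spatula, 240 mm long, lying on the table beside the warmer; leave it.
- plate: White plate, 150 mm wide, on the table beside the warmer; leave it. Origin: centre of its underside.
- shaker: Steel sugar shaker, 50 mm wide, 100 mm high, on the table beside the warmer; leave it. Origin: centre of its underside.

How it is judged:
On the way, in this order (a step that is already met when the one before it is completed fails the run):
1. the vent shutter is slid fully open (value of joint shutter above 0.062 m), for 0.2 s.
2. then the switch lever is pressed past its click and held (value of joint lever above 0.2 rad), for 0.6 s.
At the end, for the whole second after the job is handed in: The shutter stands within 8 mm of its fully open end (joint above 0.062 m), and the switch lever, after having been held clicked (above 0.20 rad) for at least 0.6 s, has been let go and is back at rest (below 0.06 rad) (value of joint shutter above 0.062 m and value of joint lever below 0.06 rad); the robot touches nothing.
It fails at once if the switch lever is pushed into overtravel (past 0.38 rad) (value of joint lever above 0.38 rad).
It fails at once if a bystander (ramekin, jar, brush, mug, spatula, plate, shaker) is moved by more than 30 mm (distance of any of ramekin, jar, brush, mug, spatula, plate, shaker from where it was at the start of the episode above 0.03 m).
It also fails if it takes over 48 s, if anything falls off the work surface, if the arm or the gripper's body presses on something with over 40 N, if the wrist force passes 120 N, or if a joint passes its speed limit or range.

## Working session

There is one attempt and no reset: what is moved stays moved. The work goes in short steps, Python scripts to look and compute and a tool call to move; the robot and the scene stay as the last step left them, time stands still between calls to the robot, and variables do not carry over. Pictures are saved under pics/ and viewed, and the job is handed in when it is done.

Besides the shell and the picture viewer there is one more tool, called after ">>>" in YAML: its name, and indented under it one key for each argument. carry_out: Moves the arm, as the interface text tells. Its arguments: {"type":"object","properties":{"rows":{"type":"array"},"grip_force":{"type":"number"}},"required":["rows"]}

```bash
mkdir -p pics
cat > h.py <<'E'
import numpy as np, cv2
from bench import ctrl, cams, workorder
from scipy.spatial.transform import Rotation as Ro
def K(c):
    f=c["img"].shape[0]/2/np.tan(np.radians(c["vfov"])/2); return f
def ray(c,u,v):
    f=K(c); d=np.array([(u-c["cx"])/f,(v-c["cy"])/f]); s=d.copy()
    for _ in range(30): s=d/(1+c["k1"]*(s@s))
    R=np.array(c["R"]);t=np.array(c["t"])
    return -R.T@t, R.T@np.array([s[0],s[1],1])
def onz(c,u,v,z):
    o,d=ray(c,u,v); return o+d*(z-o[2])/d[2]
def proj(c,X):
    p=np.array(c["R"])@np.array(X)+np.array(c["t"]); s=p[:2]/p[2]; s=s*(1+c["k1"]*(s@s)); return s*K(c)+[c["cx"],c["cy"]]
def save(c,n,k=1):
    im=cv2.cvtColor(c["img"],cv2.COLOR_RGB2BGR); cv2.imwrite(f"pics/{n}.png",cv2.resize(im,None,fx=k,fy=k,interpolation=cv2.INTER_CUBIC))
E
python3 - <<'E'
from h import *
import pickle
d={}
for n in ["scene","top","wrist"]:
    c=cams.get_image(n); d[n]=c; save(c,n+"0",1.5); print(n,-np.array(c["R"]).T@c["t"],c["vfov"],c["k1"])
pickle.dump(d,open("c0.pkl","wb"))
s=ctrl.get_state(); print(s)
E
```

```text
scene [ 1.2609896  -0.19620537  0.62100911] 57.58100204443848 -0.039757675842887974
top [0.30538521 0.01122863 1.21683448] 43.3810596805757 -0.1652272520297613
wrist [0.21775539 0.61657326 0.38367324] 67.83106596973394 -0.06320688301242813
{'time': 0.15, 'joint_positions': array([-1.08988921,  0.32167076, -0.07010652,  1.45139447,  0.02260584,
        1.37078268, -0.05690401]), 'qd': array([ 0.00101768, -0.00205521,  0.00140403, -0.00161656, -0.00027285,
       -0.00085406,  0.00118352]), 'joint_torque': array([ 8.37460939e-04, -4.91799331e+01, -4.04050117e-01, -3.12876642e+01,
       -6.39066542e-02,  4.05204634e-02,  1.02580914e-04]), 'position': array([0.29235462, 0.58003828, 0.19690139]), 'tool_rot': array([-7.26495211e-01, -3.05617204e+00,  2.27035593e-03]), 'ft_force': array([-0.46146299, -0.81325762, -0.70408213]), 'torque': array([-0.00023864,  0.00135735, -0.00879167]), 'grip_width': 1.0007371833258691}
```

View pics/top0.png

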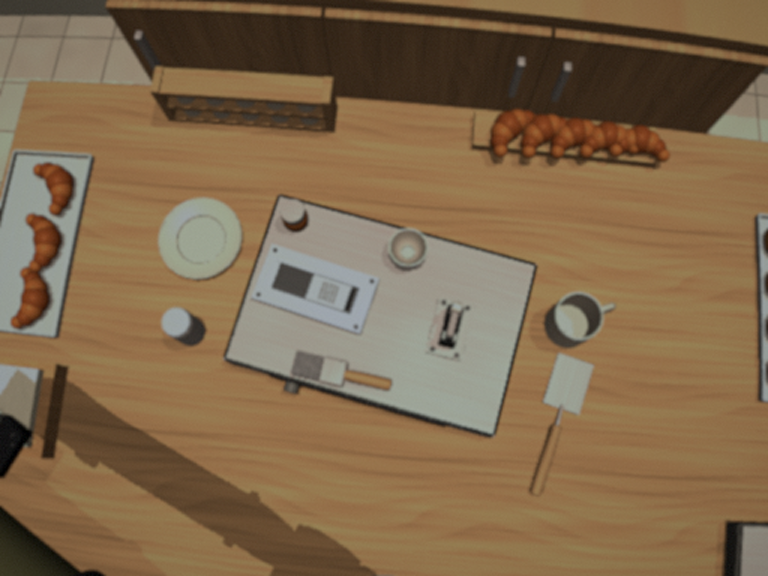

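View pics/scene0.png

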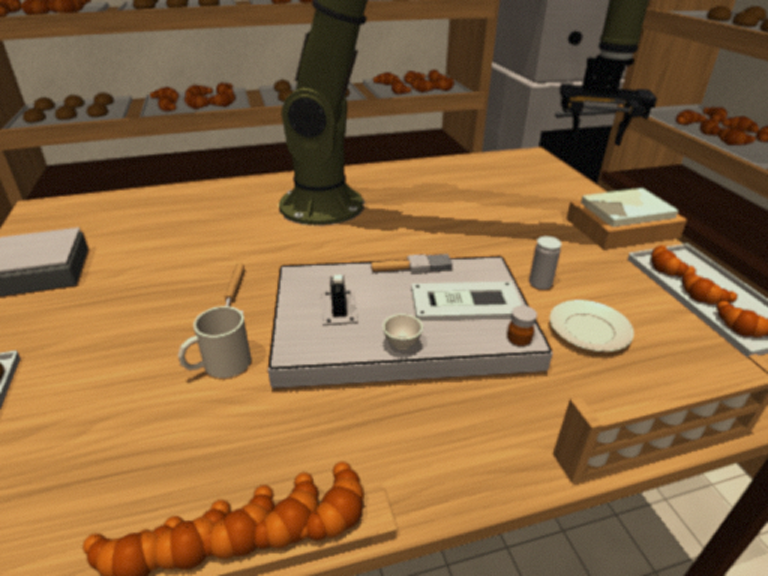

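View pics/wrist0.png

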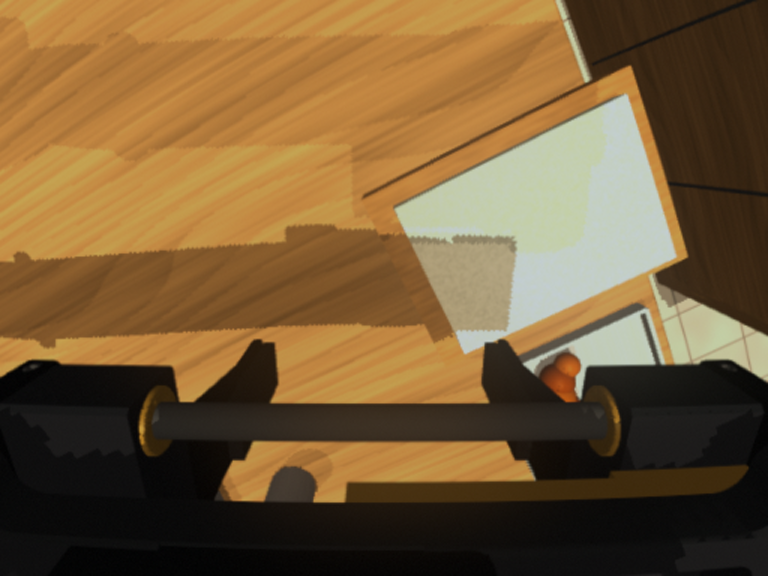

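Run:
```python
from h import *
import pickle
d=pickle.load(open("c0.pkl","rb"))
def crop(c,x0,y0,x1,y1,k,n):
    im=cv2.cvtColor(c["img"],cv2.COLOR_RGB2BGR)[y0:y1,x0:x1]; cv2.imwrite(f"pics/{n}.png",cv2.resize(im,None,fx=k,fy=k,interpolation=cv2.INTER_NEAREST))
crop(d["top"],160,155,260,225,8,"topvent")
crop(d["top"],270,185,330,245,8,"topsw")
crop(d["scene"],200,165,360,245,5,"scz")
```

```text
(no output)
```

View pics/topvent.png

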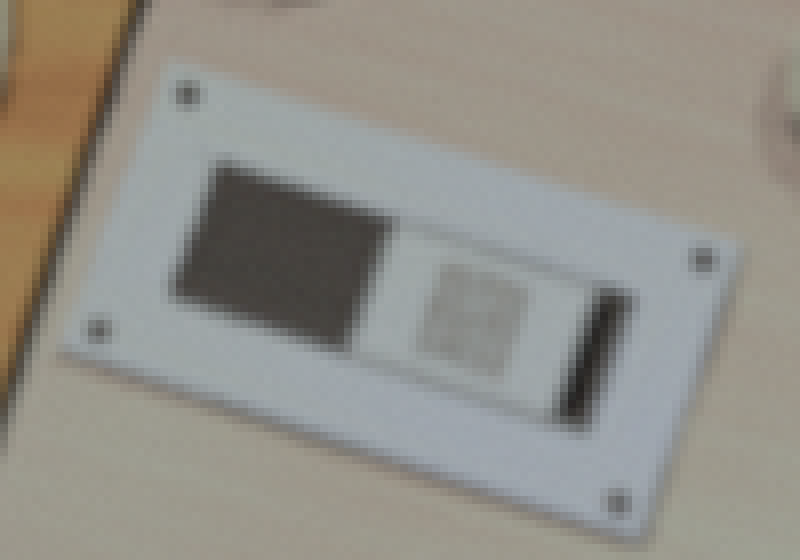

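View pics/topsw.png

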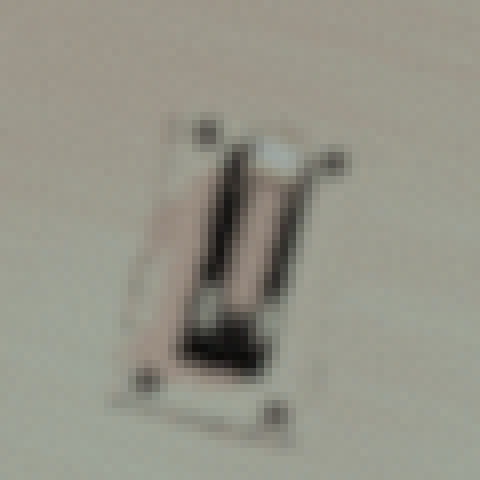

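View pics/scz.png

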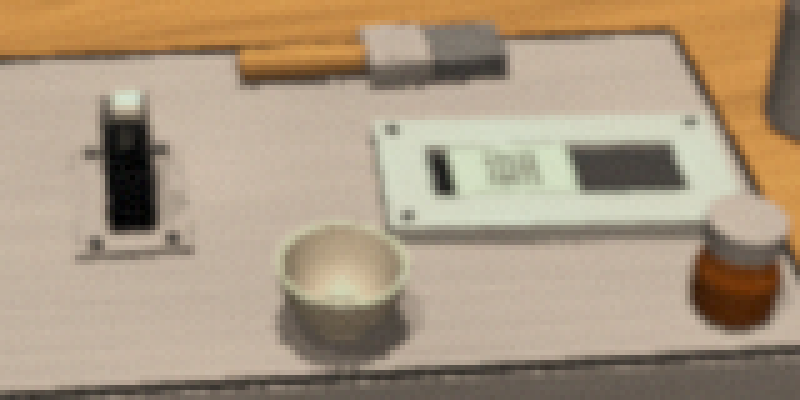

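Run:
```python
from h import *
import pickle
d=pickle.load(open("c0.pkl","rb")); T=d["top"]; S=d["scene"]
P=lambda x,y:(160+x/8-.5,155+y/8-.5)
for n,x,y in [("f1",165,60),("f2",745,240),("f3",645,545),("f4",60,350),("s1",215,162),("s2",635,290),("s3",585,430),("s4",172,297),("shA",(390+350)/2,(220+348)/2),("shB",(592+555)/2,(285+415)/2)]:
    print(n,onz(T,*P(x,y),.062).round(4))
Q=lambda x,y:(270+x/8-.5,185+y/8-.5)
for n,x,y in [("h1",207,132),("h2",333,162),("h3",275,413),("h4",147,380)]: print(n,onz(T,*Q(x,y),.053).round(4))
print("roller top",onz(T,*Q(277,153),.131).round(4))
o1,d1=ray(T,*Q(277,153)); o2,d2=ray(S,200+127/5-.5,165+100/5-.5)
A=np.stack([d1,-d2],1); k=np.linalg.lstsq(A,o2-o1,rcond=None)[0]; print(o1+k[0]*d1,o2+k[1]*d2)
s=lambda x,y:(200+x/5-.5,165+y/5-.5)
for n,x,y in [("s1",687,190),("s2",428,148),("s3",438,195),("s4",672,143),("f",372,120),("f",700,115)]: print(n,onz(S,*s(x,y),.062).round(4))
R=Ro.from_rotvec(ctrl.get_state()["tool_rot"]).as_matrix(); print(R.round(3))
```

```text
f1 [0.6371 0.2501 0.062 ]
f2 [0.5957 0.0631 0.062 ]
f3 [0.498  0.0841 0.062 ]
f4 [0.5416 0.2702 0.062 ]
s1 [0.6056 0.23   0.062 ]
s2 [0.5768 0.0953 0.062 ]
s3 [0.5317 0.106  0.062 ]
s4 [0.5615 0.2377 0.062 ]
shA [0.5712 0.177  0.062 ]
shB [0.5563 0.1121 0.062 ]
h1 [ 0.5659 -0.0456  0.053 ]
h2 [ 0.56   -0.0852  0.053 ]
h3 [ 0.4805 -0.073   0.053 ]
h4 [ 0.4872 -0.0334  0.053 ]
roller top [ 0.5441 -0.0624  0.131 ]
[ 0.54399472 -0.0623791   0.13141261] [ 0.54349326 -0.06489425  0.13147294]
s1 [0.6048 0.2247 0.062 ]
s2 [0.5317 0.1039 0.062 ]
s3 [0.5736 0.0943 0.062 ]
s4 [0.563  0.2366 0.062 ]
f [0.4977 0.0827 0.062 ]
f [0.5421 0.2645 0.062 ]
[[-0.893  0.45  -0.001]
 [ 0.45   0.893 -0.001]
 [-0.    -0.001 -1.   ]]
```

>>> carry_out:
  rows:
    - {"offset":[-0.044,-0.027,0],"rot":[0,0,0],"gripper":0}
    - {"offset":[-0.044,-0.027,0],"rot":[0,0,0],"gripper":0}
    - {"offset":[-0.044,-0.027,0],"rot":[0,0,0],"gripper":0}
    - {"offset":[-0.044,-0.027,0],"rot":[0,0,0],"gripper":0}
    - {"offset":[-0.044,-0.027,0],"rot":[0,0,0],"gripper":0}
    - {"offset":[-0.044,-0.027,0],"rot":[0,0,0],"gripper":0}
    - {"offset":[-0.044,-0.027,0],"rot":[0,0,-7],"gripper":0}
    - {"offset":[-0.044,-0.027,0],"rot":[0,0,-7],"gripper":0}
    - {"offset":[-0.044,-0.027,0],"rot":[0,0,0],"gripper":0}
    - {"offset":[0,0,0],"rot":[0,0,0],"gripper":0}
  grip_force: 20

```text
time: 1.4
position: [0.5545, 0.1913, 0.1974]
tool_rot: [0.362, 3.119, -0.004]
ft_force: [-0.4, 0.7, -0.2]
grip_width: 0.016
```

```bash
cat >> h.py <<'E'
def err(x,y,z):
    s=ctrl.get_state(); R=Ro.from_rotvec(s["tool_rot"]).as_matrix()
    print("t",s["time"],"p",s["position"].round(4),"F",s["ft_force"].round(2),"grip",round(s["grip_width"],3))
    print(R.round(3).tolist()); print("offset tool",(R.T@(np.array([x,y,z])-s["position"])).round(4))
    return R
E
python3 - <<'E'
from h import *
err(.5637,.1446,.100)
c=cams.get_image("wrist"); save(c,"w1",1.5)
E
```

```text
t 1.4 p [0.5545 0.1913 0.1974] F [-0.36  0.67 -0.17] grip 0.016
[[-0.973, 0.229, 0.001], [0.229, 0.973, -0.003], [-0.002, -0.002, -1.0]]
offset tool [-0.0195 -0.0431  0.0975]
```

View pics/w1.png

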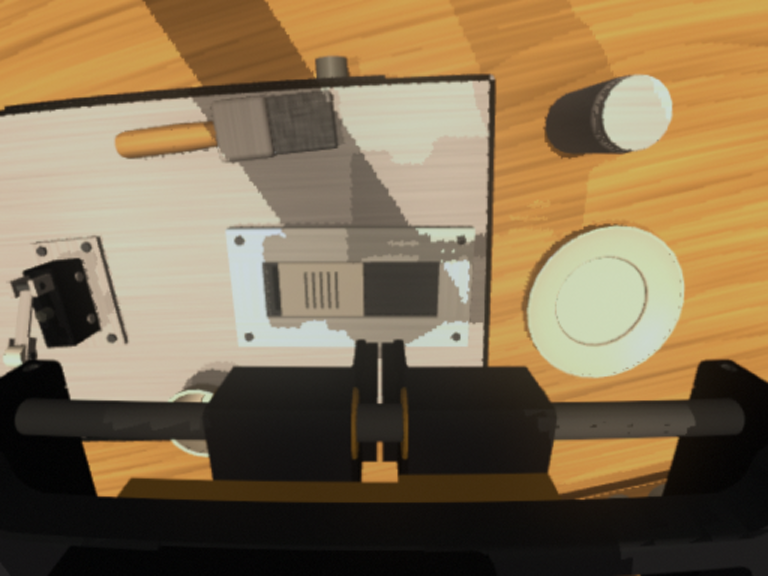

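Tool is aligned with the vent; the shutter spans (279–362, 262–318), with ribs at (321, 290). The roller is visible at (13, 352). Cross-checking with this view.

Run:
```python
from h import *
c=cams.get_image("wrist"); f=lambda x,y:((x+.5)/1.5-.5,(y+.5)/1.5-.5)
for n,x,y in [("B",280,290),("A",362,290),("slot-",265,290),("slot+",438,290),("c",321,290)]: print(n,onz(c,*f(x,y),.062).round(4))
print(onz(c,*f(14,352),.127).round(4))
```

```text
B [0.5521 0.1123 0.062 ]
A [0.5667 0.1756 0.062 ]
slot- [0.5493 0.1007 0.062 ]
slot+ [0.5803 0.234  0.062 ]
c [0.5594 0.144  0.062 ]
[ 0.5365 -0.0654  0.127 ]
```

>>> carry_out:
  rows:
    - {"offset":[-0.0195,-0.043,0],"rot":[0,0,0],"gripper":0}
    - {"offset":[0,0,0.05],"rot":[0,0,0],"gripper":0}
    - {"offset":[0,0,0.04],"rot":[0,0,0],"gripper":0}
    - {"offset":[0,0,0],"rot":[0,0,0],"gripper":0}
    - {"offset":[0,0,0],"rot":[0,0,0],"gripper":0}

```text
time: 2.12
position: [0.5619, 0.152, 0.1094]
tool_rot: [0.346, 3.121, 0.002]
ft_force: [-0.4, 0.2, 0.9]
grip_width: 0.008
```

Run:
```python
from h import *
err(.5637,.1446,.070)
```

```text
t 2.125 p [0.5619 0.152  0.1094] F [-0.36  0.25  0.92] grip 0.008
[[-0.976, 0.219, 0.002], [0.219, 0.976, 0.001], [-0.002, 0.001, -1.0]]
offset tool [-0.0033 -0.0069  0.0394]
```

>>> carry_out:
  rows:
    - {"offset":[0,-0.006,0.025],"rot":[0,0,0],"gripper":0}
    - {"offset":[0,0,0.01],"rot":[0,0,0],"gripper":0}
    - {"offset":[0,0,0.002],"rot":[0,0,0],"gripper":0}
    - {"offset":[0,0,0.002],"rot":[0,0,0],"gripper":0}
    - {"offset":[0,0,0.001],"rot":[0,0,0],"gripper":0}
    - {"offset":[0,0,0],"rot":[0,0,0],"gripper":0}

```text
time: 2.88
position: [0.5602, 0.1448, 0.0681]
tool_rot: [0.348, 3.122, 0.001]
ft_force: [0.2, 0.1, -0.3]
grip_width: 0.008
```

Run:
```python
from h import *
err(.5627,.1446,.070)
```

```text
t 2.875 p [0.5602 0.1448 0.0681] F [ 0.2   0.09 -0.27] grip 0.008
[[-0.975, 0.221, 0.001], [0.221, 0.975, 0.0], [-0.0, 0.0, -1.0]]
offset tool [-0.0025  0.0003 -0.0019]
```

>>> carry_out:
  rows:
    - {"offset":[0,0,0.0015],"rot":[0,0,0],"gripper":0}
    - {"offset":[0,0,0],"rot":[0,0,0],"gripper":0}

```text
time: 3.12
position: [0.5599, 0.1446, 0.0662]
tool_rot: [-0.349, -3.122, 0.0]
ft_force: [0.2, -0.8, -0.2]
grip_width: 0.006
```

Run:
```python
from h import *
for i in range(1): err(.5627,.1446,.070)
c=cams.get_image("scene")
im=cv2.cvtColor(c["img"],cv2.COLOR_RGB2BGR)[130:260,200:380]; cv2.imwrite("pics/s2.png",cv2.resize(im,None,fx=4,fy=4))
```

```text
t 3.125 p [0.5599 0.1446 0.0662] F [ 0.16 -0.79 -0.23] grip 0.006
[[-0.975, 0.221, -0.0], [0.221, 0.975, -0.0], [0.0, -0.0, -1.0]]
offset tool [-0.0027  0.0006 -0.0038]
```

View pics/s2.png

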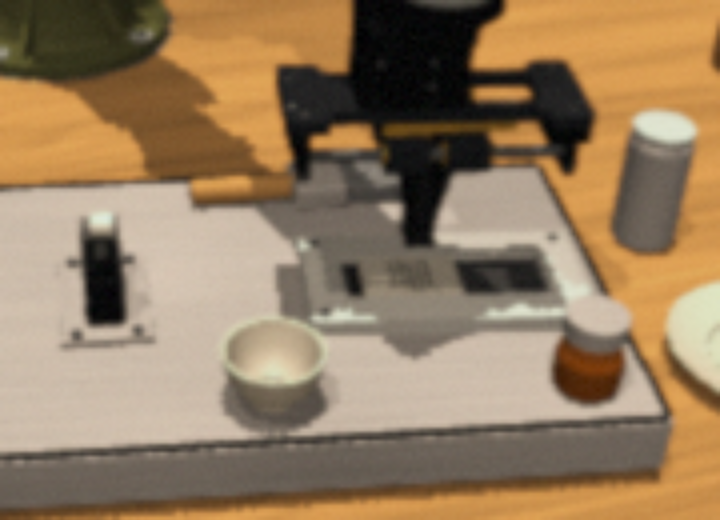

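Run:
```python
from h import *
c=cams.get_image("scene"); p=ctrl.get_state()["position"]
for z in (.058,.066,.075,.09,.1): print(z,((proj(c,[p[0],p[1],z])-[200,130])*4).round(0))
print(((proj(c,[.5637,.1446,.062])-[200,130])*4).round(0))
t=cams.get_image("top"); im=cv2.cvtColor(t["img"],cv2.COLOR_RGB2BGR)[140:250,140:270]; cv2.imwrite("pics/t2.png",cv2.resize(im,None,fx=5,fy=5))
w=cams.get_image("wrist"); save(w,"w2",1.5)
```

```text
0.058 [411. 275.]
0.066 [412. 266.]
0.075 [413. 255.]
0.09 [415. 237.]
0.1 [416. 224.]
[413. 274.]
```

View pics/t2.png

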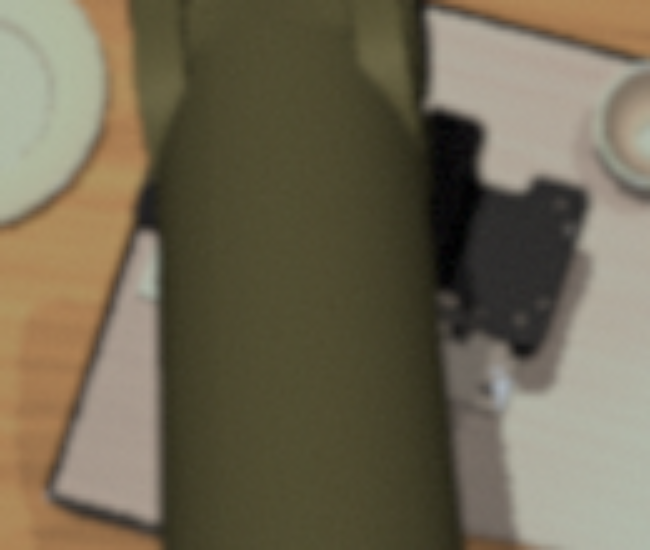

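View pics/w2.png

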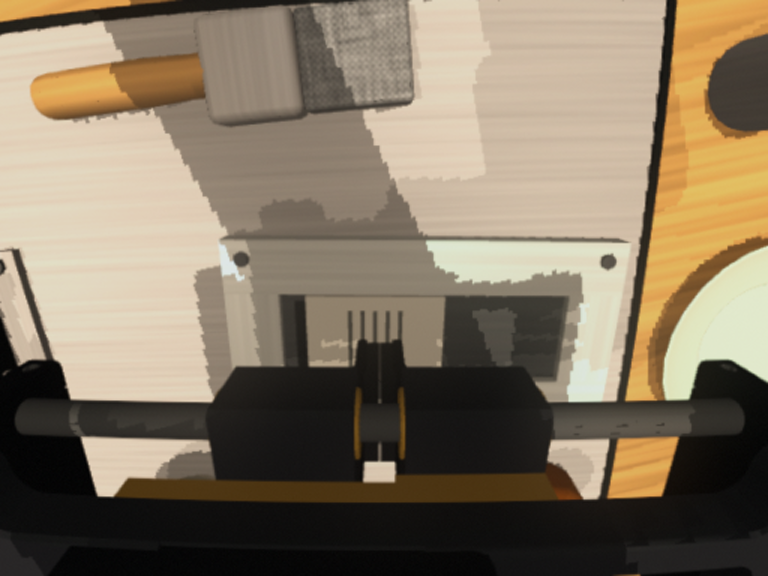

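Run:
```python
from h import *
w=cams.get_image("wrist"); p=ctrl.get_state()["position"]; c=cams.get_image("scene")
for dz in (.008,.0,-.01,-.02): 
  q=p-[0,0,dz]; print(dz,(proj(w,q)*1.5).round(0),(proj(w,q+[-.0095,0,0])*1.5).round(0))
im=cv2.cvtColor(c["img"],cv2.COLOR_RGB2BGR)[165:215,270:350]; cv2.imwrite("pics/s3.png",cv2.resize(im,None,fx=10,fy=10,interpolation=cv2.INTER_NEAREST))
print((proj(c,p-[0,0,.008])-[270,165])*10)
im=cv2.cvtColor(w["img"],cv2.COLOR_RGB2BGR)[180:270,200:310]; cv2.imwrite("pics/w3.png",cv2.resize(np.clip(im.astype(int)*2,0,255).astype('uint8'),None,fx=6,fy=6,interpolation=cv2.INTER_NEAREST))
```

```text
0.008 [382. 332.] [378. 315.]
0.0 [382. 339.] [377. 321.]
-0.01 [382. 348.] [377. 329.]
-0.02 [382. 358.] [377. 338.]
[326.6179435  337.40383721]
```

View pics/s3.png

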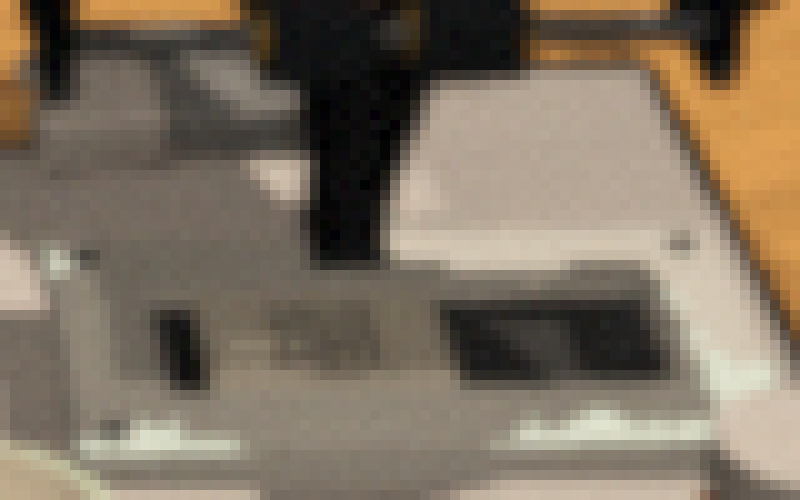

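View pics/w3.png

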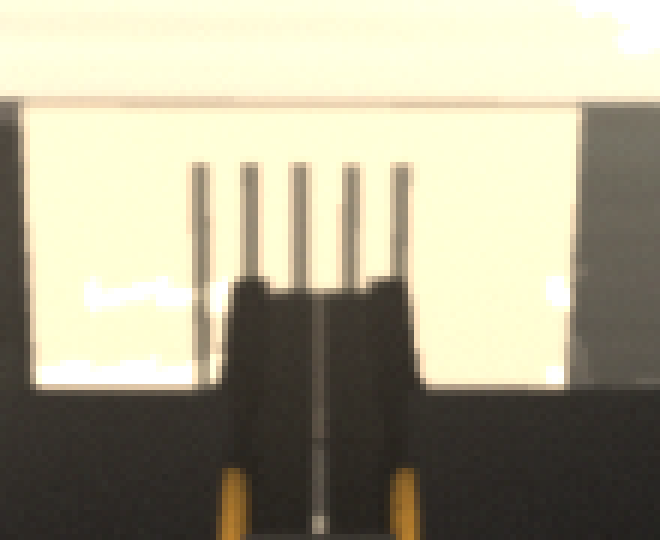

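Run:
```python
from h import *
w=cams.get_image("wrist"); p=ctrl.get_state()["position"]; c=cams.get_image("scene")
from scipy.optimize import least_squares
R=Ro.from_rotvec(ctrl.get_state()["tool_rot"]).as_matrix()
# tip centre unknown; scene sees -toolx edge (far), wrist sees +toolx edge
us=np.array([270+34.8-.5,165+26.7-.5]); uw=np.array([200+320/6-.5,180+281/6-.5])
f=lambda q: np.r_[proj(c,q-R[:,0]*.0095)-us, proj(w,q+R[:,0]*.0095)-uw]
r=least_squares(f,p); print(r.x,p,r.fun)
```

```text
[0.55908871 0.1436672  0.08964537] [0.56007862 0.14470569 0.06632449] [-0.49363978 -0.0062968   0.11483968  0.02227586]
```

>>> carry_out:
  rows:
    - {"offset":[0,0,0.003],"rot":[0,0,0],"gripper":0}
    - {"offset":[0,0,0],"rot":[0,0,0],"gripper":0}

```text
time: 3.78
position: [0.5597, 0.1446, 0.0629]
tool_rot: [-0.349, -3.122, 0.0]
ft_force: [1.0, 0.0, -0.6]
grip_width: 0.008
```

>>> carry_out:
  rows:
    - {"offset":[0,0,0.003],"rot":[0,0,0],"gripper":0}
    - {"offset":[0,0,0],"rot":[0,0,0],"gripper":0}

```text
time: 4.03
position: [0.5598, 0.1446, 0.0599]
tool_rot: [-0.349, -3.122, 0.0]
ft_force: [-0.5, 0.2, 0.1]
grip_width: 0.004
```

>>> carry_out:
  rows:
    - {"offset":[0,0,0.003],"rot":[0,0,0],"gripper":0}
    - {"offset":[0,0,0.003],"rot":[0,0,0],"gripper":0}
    - {"offset":[0,0,0],"rot":[0,0,0],"gripper":0}

```text
time: 4.4
position: [0.5598, 0.1446, 0.0539]
tool_rot: [-0.349, -3.122, 0.0]
ft_force: [0.8, 0.6, 0.6]
grip_width: 0.006
```

Run:
```python
from h import *
c=cams.get_image("scene");w=cams.get_image("wrist")
print(ctrl.get_state()["position"],ctrl.get_state()["ft_force"])
im=cv2.cvtColor(c["img"],cv2.COLOR_RGB2BGR)[165:215,270:350]; cv2.imwrite("pics/s4.png",cv2.resize(im,None,fx=8,fy=8,interpolation=cv2.INTER_NEAREST))
im=cv2.cvtColor(w["img"],cv2.COLOR_RGB2BGR)[180:270,200:310]; cv2.imwrite("pics/w4.png",cv2.resize(np.clip(im.astype(int)*2,0,255).astype('uint8'),None,fx=5,fy=5,interpolation=cv2.INTER_NEAREST))
```

```text
[0.5600043  0.14468073 0.05422631] [-0.16830371  0.35505216 -0.37701241]
```

View pics/s4.png

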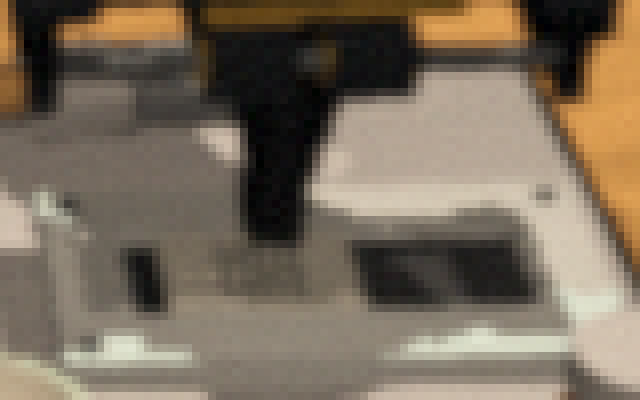

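View pics/w4.png

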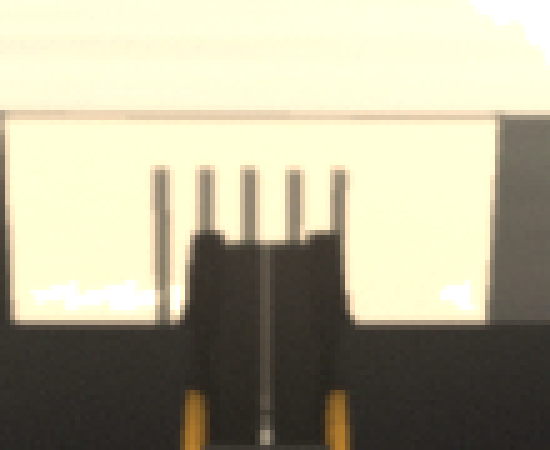

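>>> carry_out:
  rows:
    - {"offset":[0,0,0.003],"rot":[0,0,0],"gripper":0}
    - {"offset":[0,0,0.003],"rot":[0,0,0],"gripper":0}
    - {"offset":[0,0,0],"rot":[0,0,0],"gripper":0}

```text
time: 4.88
position: [0.5597, 0.1446, 0.0479]
tool_rot: [-0.349, -3.122, 0.0]
ft_force: [0.3, 0.2, -0.2]
grip_width: 0.004
```

>>> carry_out:
  rows:
    - {"offset":[0,0,0.003],"rot":[0,0,0],"gripper":0}
    - {"offset":[0,0,0],"rot":[0,0,0],"gripper":0}

```text
time: 5.12
position: [0.5598, 0.1446, 0.045]
tool_rot: [-0.349, -3.122, 0.0]
ft_force: [0.2, -0.5, 0.1]
grip_width: 0.006
```

>>> carry_out:
  rows:
    - {"offset":[0,0,0.002],"rot":[0,0,0],"gripper":0}
    - {"offset":[0,0,0],"rot":[0,0,0],"gripper":0}

```text
time: 5.38
position: [0.5599, 0.1446, 0.0431]
tool_rot: [-0.349, -3.122, 0.0]
ft_force: [-0.1, -0.2, 0.1]
grip_width: 0.003
```

>>> carry_out:
  rows:
    - {"offset":[0,0,0.002],"rot":[0,0,0],"gripper":0}
    - {"offset":[0,0,0],"rot":[0,0,0],"gripper":0}

```text
time: 5.62
position: [0.5599, 0.1446, 0.0411]
tool_rot: [-0.349, -3.122, 0.0]
ft_force: [0.6, -0.5, 1.1]
grip_width: 0.003
```

>>> carry_out:
  rows:
    - {"offset":[0,0,0.001],"rot":[0,0,0],"gripper":0}
    - {"offset":[0,0,0],"rot":[0,0,0],"gripper":0}

```text
time: 5.88
position: [0.56, 0.1447, 0.0402]
tool_rot: [0.349, 3.122, 0.0]
ft_force: [0.4, 0.7, 0.4]
grip_width: 0.004
```

>>> carry_out:
  rows:
    - {"offset":[0,0,0.001],"rot":[0,0,0],"gripper":0}
    - {"offset":[0,0,0],"rot":[0,0,0],"gripper":0}

```text
time: 6.12
position: [0.5599, 0.1447, 0.0392]
tool_rot: [-0.349, -3.122, 0.0]
ft_force: [-1.2, 0.6, -0.0]
grip_width: 0.002
```

>>> carry_out:
  rows:
    - {"offset":[0,0,0.001],"rot":[0,0,0],"gripper":0}
    - {"offset":[0,0,0],"rot":[0,0,0],"gripper":0}

```text
time: 6.38
position: [0.5599, 0.1447, 0.0382]
tool_rot: [-0.349, -3.122, 0.0]
ft_force: [-0.4, -0.8, -0.1]
grip_width: 0.005
```

>>> carry_out:
  rows:
    - {"offset":[0,0,0.002],"rot":[0,0,0],"gripper":0}
    - {"offset":[0,0,0],"rot":[0,0,0],"gripper":0}

```text
time: 6.62
position: [0.5602, 0.1447, 0.0366]
tool_rot: [0.349, 3.122, 0.0]
ft_force: [-1.2, 1.3, 3.2]
grip_width: 0.002
```

Run:
```python
from h import *
c=cams.get_image("scene");w=cams.get_image("wrist")
print(ctrl.get_state()["position"],ctrl.get_state()["ft_force"])
im=cv2.cvtColor(c["img"],cv2.COLOR_RGB2BGR)[165:215,270:350]; cv2.imwrite("pics/s5.png",cv2.resize(im,None,fx=8,fy=8,interpolation=cv2.INTER_NEAREST))
im=cv2.cvtColor(w["img"],cv2.COLOR_RGB2BGR)[180:270,200:310]; cv2.imwrite("pics/w5.png",cv2.resize(np.clip(im.astype(int)*2,0,255).astype('uint8'),None,fx=5,fy=5,interpolation=cv2.INTER_NEAREST))
```

```text
[0.56020921 0.1447686  0.03663371] [-1.17732703 -0.86801815  3.72926849]
```

View pics/s5.png

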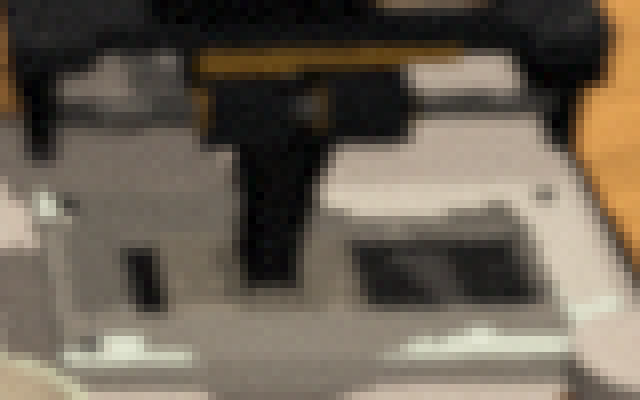

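View pics/w5.png

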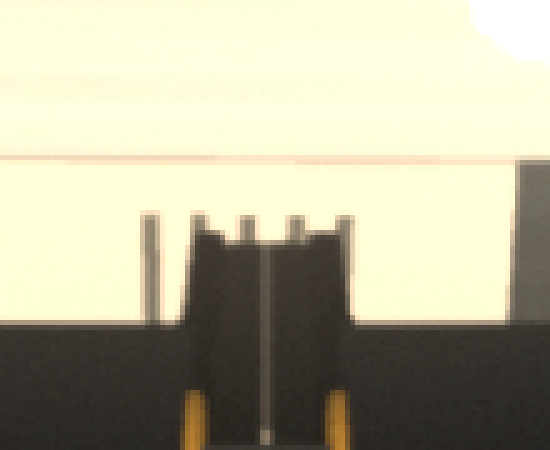

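>>> carry_out:
  rows:
    - {"offset":[0,0,0.0015],"rot":[0,0,0],"gripper":0}
    - {"offset":[0,0,0],"rot":[0,0,0],"gripper":0}
    - {"offset":[0,0.003,0],"rot":[0,0,0],"gripper":0}
    - {"offset":[0,0.004,0],"rot":[0,0,0],"gripper":0}
    - {"offset":[0,0.004,0],"rot":[0,0,0],"gripper":0}
    - {"offset":[0,0.004,0],"rot":[0,0,0],"gripper":0}

```text
time: 7.48
position: [0.5636, 0.1591, 0.0352]
tool_rot: [0.349, 3.122, -0.0]
ft_force: [-0.7, -0.5, 6.4]
grip_width: 0.007
```

Run:
```python
from h import *
w=cams.get_image("wrist"); s=ctrl.get_state()
print(s["position"],s["ft_force"]); save(w,"w6",1.5)
```

```text
[0.56372843 0.15990579 0.035284  ] [-0.55771872  0.02574992  4.36682147]
```

View pics/w6.png

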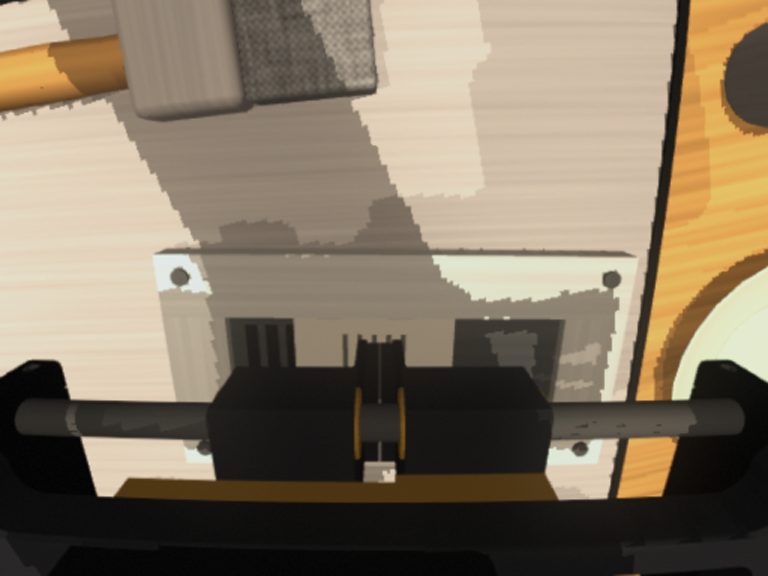

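The shutter follows the finger: the grille is emerging at (230–295, 340), and the ribs are still under the finger. Continuing.

>>> carry_out:
  rows:
    - {"offset":[0,0.005,0.0005],"rot":[0,0,0],"gripper":0}
    - {"offset":[0,0.005,0],"rot":[0,0,0],"gripper":0}
    - {"offset":[0,0.005,0],"rot":[0,0,0],"gripper":0}
    - {"offset":[0,0.005,0],"rot":[0,0,0],"gripper":0}
    - {"offset":[0,0.005,0],"rot":[0,0,0],"gripper":0}
    - {"offset":[0,0.005,0],"rot":[0,0,0],"gripper":0}
    - {"offset":[0,0.005,0],"rot":[0,0,0],"gripper":0}
    - {"offset":[0,0.003,0],"rot":[0,0,0],"gripper":0}
    - {"offset":[0,0,0],"rot":[0,0,0],"gripper":0}

```text
time: 8.65
position: [0.5724, 0.1969, 0.035]
tool_rot: [0.348, 3.121, 0.001]
ft_force: [-0.9, 0.6, 6.0]
grip_width: 0.005
```

Run:
```python
from h import *
w=cams.get_image("wrist"); s=ctrl.get_state()
print(s["position"],s["ft_force"]); save(w,"w7",1.5)
```

```text
[0.57235279 0.19696487 0.03507001] [-0.18812462  0.45611078  6.33482777]
```

View pics/w7.png

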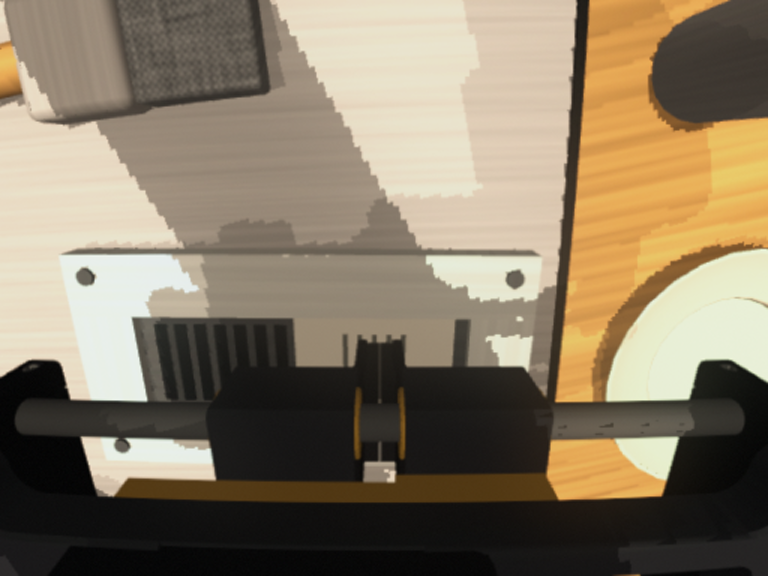

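A dark gap at (455–470, 340) remains, about 6 mm. Pushing to the stop.

>>> carry_out:
  rows:
    - {"offset":[0,0.004,0],"rot":[0,0,0],"gripper":0}
    - {"offset":[0,0.003,0],"rot":[0,0,0],"gripper":0}
    - {"offset":[0,0.001,0],"rot":[0,0,0],"gripper":0}
    - {"offset":[0,0,0],"rot":[0,0,0],"gripper":0}
    - {"offset":[0,0,0],"rot":[0,0,0],"gripper":0}

```text
time: 9.32
position: [0.5737, 0.2024, 0.0347]
tool_rot: [0.35, 3.122, -0.003]
ft_force: [-1.8, -3.0, 7.1]
grip_width: 0.006
```

Run:
```python
from h import *
w=cams.get_image("wrist"); s=ctrl.get_state()
print(s["position"],s["ft_force"]); save(w,"w8",1.5)
```

```text
[0.57369412 0.20245135 0.03471522] [-1.62015997 -2.94814703  5.54484086]
```

View pics/w8.png

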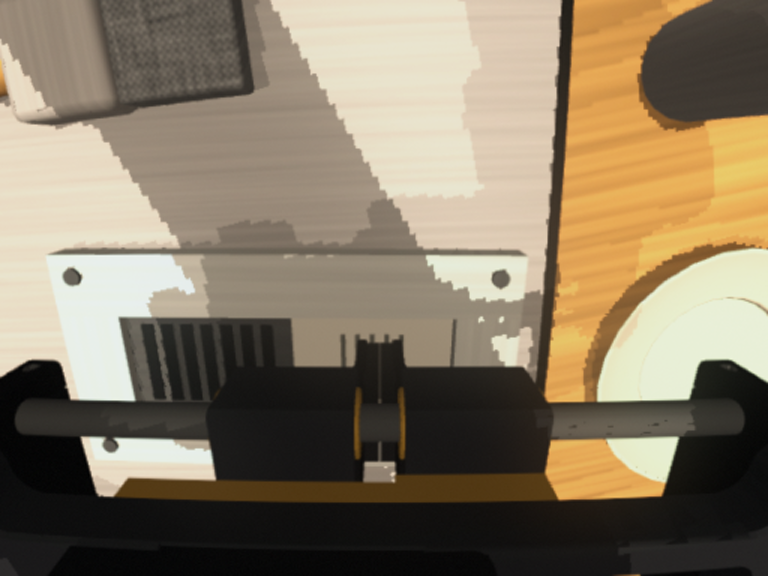

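Shutter at the stop (3 N reaction, gap closed at x≈454). Lifting straight up and going over the switch.

>>> carry_out:
  rows:
    - {"offset":[0,-0.001,-0.01],"rot":[0,0,0],"gripper":0}
    - {"offset":[0,0,-0.05],"rot":[0,0,0],"gripper":0}
    - {"offset":[0,0,-0.06],"rot":[0,0,0],"gripper":0}
    - {"offset":[0,0,-0.03],"rot":[0,0,0],"gripper":0}
    - {"offset":[0,0,0],"rot":[0,0,0],"gripper":0}

```text
time: 10.0
position: [0.5749, 0.2042, 0.1877]
tool_rot: [0.347, 3.117, 0.006]
ft_force: [-0.1, 0.3, -0.3]
grip_width: 0.002
```

>>> carry_out:
  rows:
    - {"offset":[-0.0053,-0.044,0],"rot":[0,0,0],"gripper":0}
    - {"offset":[-0.0053,-0.044,0],"rot":[0,0,0],"gripper":0}
    - {"offset":[-0.0053,-0.044,0],"rot":[0,0,0],"gripper":0}
    - {"offset":[-0.0053,-0.044,0],"rot":[0,0,0],"gripper":0}
    - {"offset":[-0.0053,-0.044,0],"rot":[0,0,0],"gripper":0}
    - {"offset":[-0.0053,-0.044,0],"rot":[0,0,0],"gripper":0}
    - {"offset":[0,0,0],"rot":[0,0,0],"gripper":0}
    - {"offset":[0,0,0],"rot":[0,0,0],"gripper":0}

```text
time: 11.0
position: [0.5454, -0.0603, 0.1831]
tool_rot: [-0.348, -3.12, -0.001]
ft_force: [-0.0, 0.1, -0.4]
grip_width: 0.005
```

Run:
```python
from h import *
err(.546,-.063,.125)
t=cams.get_image("top"); save(t,"t9",1.5); w=cams.get_image("wrist"); save(w,"w9",1.5)
```

```text
t 11.0 p [ 0.5454 -0.0603  0.1831] F [-0.01  0.13 -0.43] grip 0.005
[[-0.975, 0.22, -0.002], [0.22, 0.975, 0.001], [0.002, 0.0, -1.0]]
offset tool [-0.0013 -0.0025  0.0581]
```

View pics/t9.png

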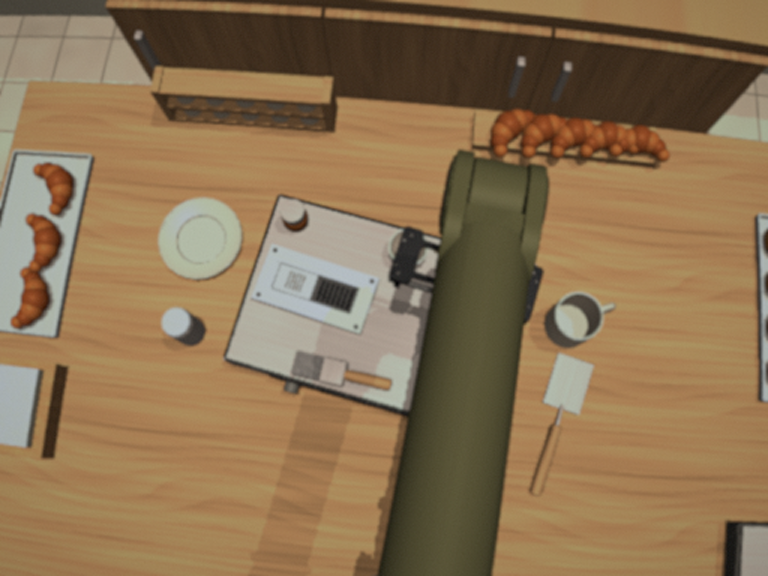

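View pics/w9.png

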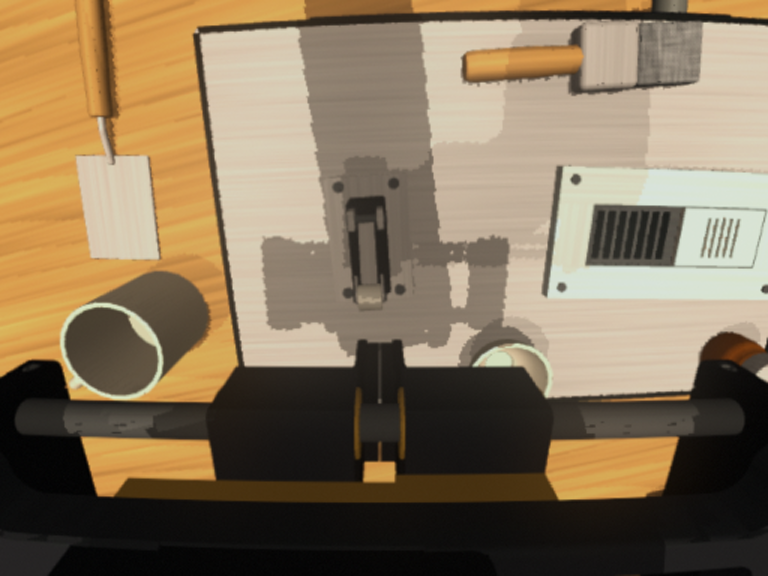

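Top view: the grille is fully bared and the shutter stands at the left end. The roller is at (370, 293) in the wrist view.

Run:
```python
from h import *
w=cams.get_image("wrist"); f=lambda x,y:((x+.5)/1.5-.5,(y+.5)/1.5-.5)
print(onz(w,*f(369,294),.130).round(4)); p=ctrl.get_state()["position"]
for z in (.135,): print(proj(w,[p[0],p[1],z])*1.5, proj(w,[.544,-.063,.131])*1.5)
for n,x,y in [("h1",338,187),("h2",393,183),("h3",400,289),("h4",348,293)]: print(n,onz(w,*f(x,y),.053).round(4))
```

```text
[ 0.539  -0.0656  0.13  ]
[381.33680813 305.31344944] [374.84348906 301.25139483]
h1 [ 0.4785 -0.0764  0.053 ]
h2 [ 0.4845 -0.0369  0.053 ]
h3 [ 0.5641 -0.0485  0.053 ]
h4 [ 0.5585 -0.0887  0.053 ]
```

>>> carry_out:
  rows:
    - {"offset":[0,-0.0035,0.03],"rot":[0,0,0],"gripper":0}
    - {"offset":[0,0,0.02],"rot":[0,0,0],"gripper":0}
    - {"offset":[0,0,0.01],"rot":[0,0,0],"gripper":0}
    - {"offset":[0,0,0],"rot":[0,0,0],"gripper":0}
    - {"offset":[0,0,0],"rot":[0,0,0],"gripper":0}

```text
time: 11.78
position: [0.546, -0.0645, 0.1251]
tool_rot: [0.348, 3.121, 0.0]
ft_force: [-0.5, 0.0, 0.2]
grip_width: 0.003
```

Run:
```python
from h import *
err(.545,-.064,.1113)
c=cams.get_image("scene")
im=cv2.cvtColor(c["img"],cv2.COLOR_RGB2BGR)[130:230,180:280]; cv2.imwrite("pics/s10.png",cv2.resize(im,None,fx=6,fy=6,interpolation=cv2.INTER_NEAREST))
w=cams.get_image("wrist"); save(w,"w10",1.5)
```

```text
t 11.775 p [ 0.546  -0.0645  0.1251] F [-0.55  0.02  0.23] grip 0.003
[[-0.975, 0.22, 0.002], [0.22, 0.975, 0.0], [-0.001, 0.0, -1.0]]
offset tool [0.0011 0.0003 0.0138]
```

View pics/s10.png

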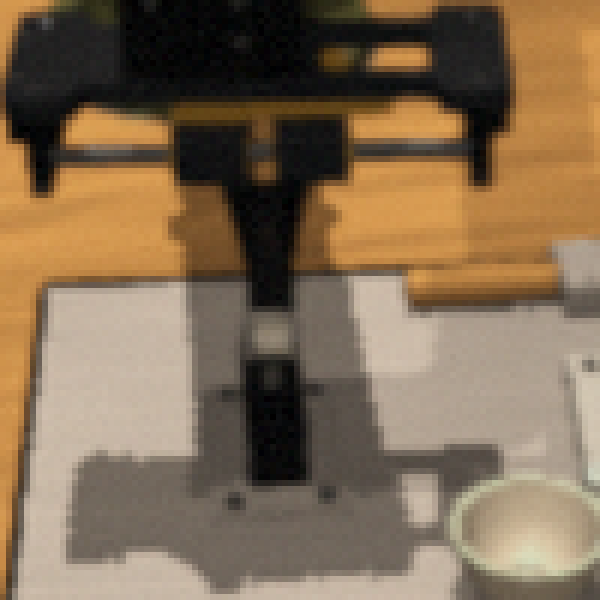

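View pics/w10.png

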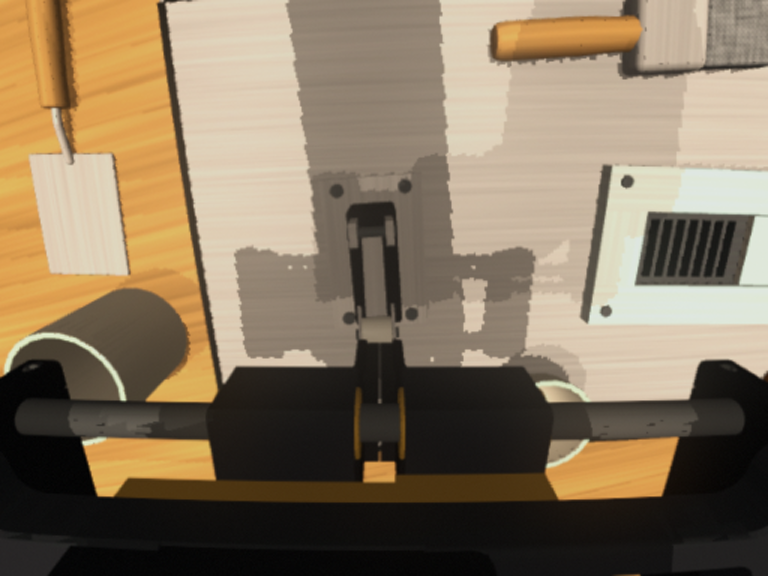

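Fingertip sits right above the roller in both views (scene crop (270, 310), wrist (378, 335)). Descending carefully.

>>> carry_out:
  rows:
    - {"offset":[0,0,0.005],"rot":[0,0,0],"gripper":0}
    - {"offset":[0,0,0.005],"rot":[0,0,0],"gripper":0}
    - {"offset":[0,0,0],"rot":[0,0,0],"gripper":0}

```text
time: 12.25
position: [0.5447, -0.0647, 0.1136]
tool_rot: [-0.349, -3.121, 0.0]
ft_force: [-0.2, -0.1, 0.4]
grip_width: 0.004
```

>>> carry_out:
  rows:
    - {"offset":[0,0,0.003],"rot":[0,0,0],"gripper":0}
    - {"offset":[0,0,0],"rot":[0,0,0],"gripper":0}

```text
time: 12.5
position: [0.5451, -0.0647, 0.111]
tool_rot: [-0.349, -3.122, 0.0]
ft_force: [-0.4, -0.5, 0.6]
grip_width: 0.006
```

>>> carry_out:
  rows:
    - {"offset":[0,0,0.003],"rot":[0,0,0],"gripper":0}
    - {"offset":[0,0,0],"rot":[0,0,0],"gripper":0}

```text
time: 12.75
position: [0.5456, -0.0648, 0.1086]
tool_rot: [0.349, 3.121, 0.0]
ft_force: [0.5, -0.1, 3.3]
grip_width: 0.005
```

>>> carry_out:
  rows:
    - {"offset":[0,0,0.003],"rot":[0,0,0],"gripper":0}
    - {"offset":[0,0,0.003],"rot":[0,0,0],"gripper":0}
    - {"offset":[0,0,0],"rot":[0,0,0],"gripper":0}

```text
time: 13.12
position: [0.5454, -0.0647, 0.1024]
tool_rot: [0.349, 3.122, 0.0]
ft_force: [-0.8, 1.3, 3.5]
grip_width: 0.004
```

>>> carry_out:
  rows:
    - {"offset":[0,0,0.002],"rot":[0,0,0],"gripper":0}
    - {"offset":[0,0,0.002],"rot":[0,0,0],"gripper":0}
    - {"offset":[0,0,0],"rot":[0,0,0],"gripper":0}

```text
time: 13.5
position: [0.5457, -0.0648, 0.0987]
tool_rot: [0.349, 3.121, 0.0]
ft_force: [-0.3, -1.1, 5.7]
grip_width: 0.006
```

Run:
```python
from h import *
err(.545,-.064,.098)
c=cams.get_image("scene")
im=cv2.cvtColor(c["img"],cv2.COLOR_RGB2BGR)[130:230,180:280]; cv2.imwrite("pics/s11.png",cv2.resize(im,None,fx=6,fy=6,interpolation=cv2.INTER_NEAREST))
for h in (0,.009,.0134,.018):
    a=np.arcsin(.5-h/.05)
    k=-.022+.05*np.cos(a); q=np.array([.5225,-.061,0])+k*np.array([.9884,-.15,0]); q[2]=.127-h; print(h,((proj(c,q)-[180,130])*6).round(1))
```

```text
t 13.5 p [ 0.5457 -0.0648  0.0987] F [-0.32 -1.13  5.71] grip 0.006
[[-0.975, 0.221, 0.001], [0.221, 0.975, 0.0], [-0.001, 0.0, -1.0]]
offset tool [0.0008 0.0006 0.0007]
0 [271.5 335.7]
0.009 [273.  358.8]
0.0134 [273.6 369.1]
0.018 [274.1 379.3]
```

View pics/s11.png

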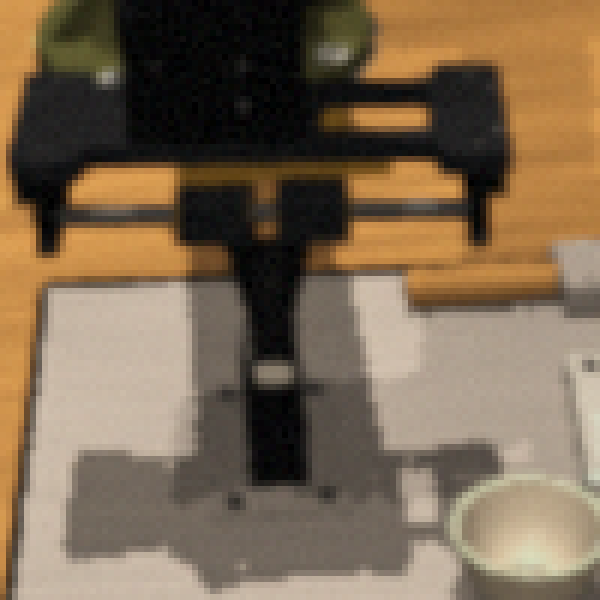

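The roller's lower edge moved down from row 358 to 388 (~12 mm), consistent with z and the force. Holding here over a second.

>>> carry_out:
  rows:
    - {"offset":[0,0,0.0005],"rot":[0,0,0],"gripper":0}
    - {"offset":[0,0,0],"rot":[0,0,0],"gripper":0}
    - {"offset":[0,0,0],"rot":[0,0,0],"gripper":0}
    - {"offset":[0,0,0],"rot":[0,0,0],"gripper":0}
    - {"offset":[0,0,0],"rot":[0,0,0],"gripper":0}
    - {"offset":[0,0,0],"rot":[0,0,0],"gripper":0}
    - {"offset":[0,0,0],"rot":[0,0,0],"gripper":0}
    - {"offset":[0,0,0],"rot":[0,0,0],"gripper":0}
    - {"offset":[0,0,0],"rot":[0,0,0],"gripper":0}
    - {"offset":[0,0,0],"rot":[0,0,0],"gripper":0}

```text
time: 14.8
position: [0.5458, -0.0648, 0.0984]
tool_rot: [0.349, 3.121, 0.0]
ft_force: [0.5, -0.1, 6.5]
grip_width: 0.007
```

>>> carry_out:
  rows:
    - {"offset":[0,0,0],"rot":[0,0,0],"gripper":0}
    - {"offset":[0,0,0],"rot":[0,0,0],"gripper":0}
    - {"offset":[0,0,-0.005],"rot":[0,0,0],"gripper":0}
    - {"offset":[0,0,-0.01],"rot":[0,0,0],"gripper":0}
    - {"offset":[0,0,-0.03],"rot":[0,0,0],"gripper":0}
    - {"offset":[0,0,-0.05],"rot":[0,0,0],"gripper":0}
    - {"offset":[0,0,-0.02],"rot":[0,0,0],"gripper":0}
    - {"offset":[0,0,0],"rot":[0,0,0],"gripper":0}
    - {"offset":[0,0,0],"rot":[0,0,0],"gripper":0}

```text
time: 15.92
position: [0.5442, -0.0646, 0.2112]
tool_rot: [-0.348, -3.12, 0.0]
ft_force: [-0.4, 0.3, -0.7]
grip_width: 0.007
```

Run:
```python
from h import *
err(.545,-.064,.2)
save(cams.get_image("scene"),"s12",1.5); save(cams.get_image("wrist"),"w12",1.5)
```

```text
t 15.925 p [ 0.5442 -0.0646  0.2112] F [-0.43  0.33 -0.74] grip 0.007
[[-0.975, 0.221, -0.003], [0.221, 0.975, 0.0], [0.003, -0.001, -1.0]]
offset tool [-0.0006  0.0008  0.0112]
```

View pics/s12.png

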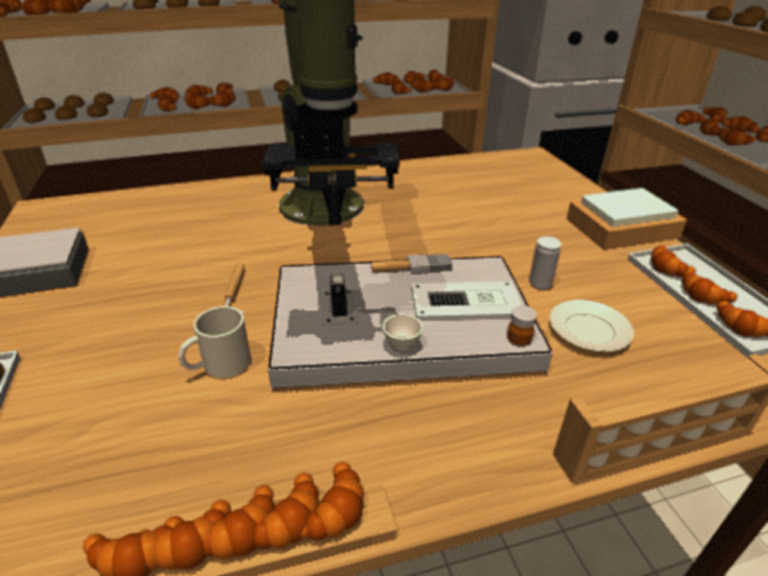

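View pics/w12.png

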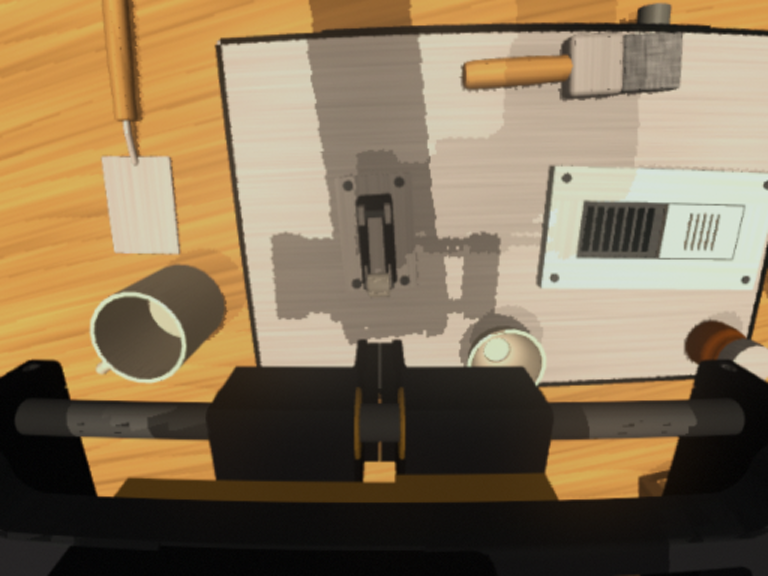

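The scene picture shows the lever back at rest (roller at (338, 282)), the shutter at its open end (485, 297) and the bystanders unmoved. Handing in.

```bash
python3 -c "
from h import *
print(workorder.close_job())"
```

```text
the job is handed in; nothing more can be done
None
```

I slid the shutter fully open, pressed and held the door switch, let it go, and handed the job in. All the steps looked right in my last checks, but the system gave no verdict.

- **Shutter:** I dragged it with about 6 N of downward press until it hit its stop, where it pushed back with about 3 N. The last pictures show the grille fully bared and no gap left at the open end.
- **Switch:** I pressed the roller down about 12.5 mm, against 9 mm for the click and 18 mm for overtravel. I held it there at about 6 N for about 1.5 s, then lifted off. The roller looks back at its rest position.
- **Surroundings:** The ramekin, jar, brush, mug, spatula, plate and shaker look unmoved. At hand-in the arm was clear of everything with no force on it, at about 16 s of the 48 s.

**Disagreement:** the fingertips touched about 24 mm above the reported TCP height, although the description puts them 8 mm below it. Both cameras and the contact forces agreed on this, so I set both presses by force and pictures instead of the stated offset. The lever angle has no direct reading; I inferred it from how far the tool travelled after contact, the force, and the scene picture.

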